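Clamp the sealed nail canister shut with its wire bail

TASK

Close up the open nail canister: press its hinged lid down until it clicks past its catch, then lift the wire bail that hangs out in front by its thumb loop, and swing it up and on over the roller on the lid until it snaps into the groove behind and holds the lid clamped on its seal. Do it gently, without forcing the lid or the bail, leave the things round about where they are and let go of everything at the end.

Things in the scene. Friction and masses are not known exactly. Their poses are not given: they have to be found in the camera images.
- canister: Green box canister screwed to a plywood board on the bench (immovable). Board 130 x 190 x 10 mm; box 92 mm deep (its x), 140 mm wide (its y), rim 96 mm above the bench. Origin: centre of the board's underside, on the bench. Its x axis points from its front to its back (hinge side, away from the robot), y along the width, z up.
- lid (a joint): Angle of the lid, rad: about 0 shut, grows as it opens up and back. Stiff hinge: it stays where left. At about 0.09 a sprung catch at the front stops it; 4 to 10 N near the front edge click it past, and it then rests between 0.02 and -0.03. Lower, it sinks on a springy seal (about 3 N a mm at the front edge) to a hard stop at -0.105. Clamped by the bail it rests at about -0.04.
- lid_hinge (a point): Middle of the lid's hinge line, which is parallel to the canister's y axis, 50 mm behind its centre and 99 mm above the bench. The green lid is 96 mm front to back (its front edge 98 mm from the hinge line), 144 mm wide, 8 mm thick, its top 7 mm above the hinge line when shut.
- lid_edge (a point): Point on the lid's top at which to press, moving with the lid: mid-width, 86 mm from the hinge line, on the flat 28 mm deep strip between the lid's front edge and the saddle.
- saddle (a point): Centre of the groove's floor on the saddle, moving with the lid. The saddle stands across the middle of the lid, from 20 mm in front of the canister's centre to 20 mm behind it, 104 mm wide, 20 mm higher than the lid plate: a free-turning steel roller (24 mm across, its top 2 mm above the groove's floor) in front of the groove, a back stop (6 mm above the floor) behind it, both along the canister's y.
- bail (a joint): Angle of the steel wire bail, rad: 0 level towards the front, 1.57 straight up; it starts at 0.2 to 0.42. Light friction: it stays where left. At about 1.35 its cross wire meets the roller on the shut lid; forcing it over the roller (dead centre at about 1.48) takes 5 to 15 N at the loop, towards the back; then it snaps into the groove at about 1.56, where the back stop blocks it hard at about 1.58.
- bail_pivot (a point): Middle of the line through the bail's two pivots on the canister's sides: parallel to the canister's y, above its centre, 36 mm above the bench. The bail's two arms run just outside the canister's sides; its cross wire is 91.5 mm from this line.
- bail_loop (a point): Centre of the outer wire of the bail's thumb loop, the part to hook from below or pinch, lift and push: straight 8 mm wire parallel to the canister's y, 47 mm long, 127 mm from the pivot line, free all round. The loop is 55 mm wide and stands 36 mm beyond the cross wire; with the bail home this wire is 163 mm above the bench, about 32 mm above the top of the saddle.
- sanding_block: Loose wood sanding block, 66 x 112 x 34 mm, a bystander to the left of the canister. Origin: centre of its underside.
- tape_measure: Loose white tape measure, 36 x 95 x 62 mm, a bystander. Origin: centre of its underside.
- screw_jar: Loose glass jar of screws, 70 mm across, 92 mm high, a bystander. Origin: centre of its underside.

How it is judged (in metres and radians):
On the way, in this order (a step that is already met when the one before it is completed fails the run):
1. the lid is shut past its catch (value of joint lid below 0.03 rad and value of joint bail below 1.3 rad), for 0.2 s.
2. the bail has snapped over the roller into its groove (value of joint bail above 1.535 rad), for 0.2 s.
At the end, for the whole second after the job is handed in: The lid is clamped down on its seal (lid joint below -0.025 rad) and the bail rests in its groove behind the roller (bail joint above 1.535 rad), at rest (value of joint lid below -0.025 rad and value of joint bail above 1.535 rad and velocity of joint bail between -0.05 and 0.05 rad/s); the robot touches nothing.
It fails at once if the canister, its lid or its bail is forced (over 30 N) (contact force between any of the fingers, the arm and canister above 30 N).
It fails at once if a bystander is moved by more than 20 mm (distance of any of sanding_block, tape_measure, screw_jar from where it was at the start of the episode above 0.02 m).
It also fails if it takes over 58 s, if anything falls off the work surface, if the arm or the gripper's body presses on something with over 40 N, if the wrist force passes 120 N, or if a joint passes its speed limit or range.

ROBOT

A 7-joint arm with a two-finger parallel gripper is mounted at the origin on a cart in front of the work surface, level with it; the furniture and walls round the work are solid. World frame = base frame: x ahead of the robot, y to its left, z up, the work surface at z = 0. Lengths are in mm, angles in rad, forces in N, time in s.
With the tool pointing down it reaches from about 400 to 875 mm from the base axis. Payload 4.4 kg.
Tool frame: the origin (TCP) lies at the very end of the fingers, on their centre line; the grasp point (between the pads) lies 19 mm behind it; z points along the fingers, y is the line along which they close (so a half turn about z gives the same grasp; the last joint's range is limited). The gripper opens to 85 mm and grips with 20 to 120 N. Pads are 22 mm wide; open, the fingers measure 114 mm over their backs; the gripper's body (76 mm by 85 mm) begins 54 mm behind the grasp point. The pads swing forward as they close: fully open they stand 13 mm farther back than shut.
Start: joints at [1.143, 0.628, 0.038, 1.517, -0.027, 0.996, -0.02], TCP at [230.101, -607.924, 231.313] pointing down, gripper open.
Joint ranges: [-3.06, 3.06], [-0.37, 2.12], [-1.25, 1.32], [0.18, 2.47], [-1.1, 4.24], [0.23, 1.98], [-2.94, 2.94]. Speed limits (rad/s): [2.57, 2.57, 3.14, 3.14, 3.14, 3.14, 3.14].

INTERFACE

Orientations are given as [roll, pitch, yaw] about the fixed x, y, z axes, in that order (R = Rz(yaw) Ry(pitch) Rx(roll)).
In Python, from cell import ctrl gives the robot as it stands.
- The arm moves only by the tool jog_arm, never from a script. Its argument "plan" is a list of rows, each an object of numbers: "tx", "ty", "tz": the shift along the tool's x, y, z as a fraction of full scale; "wx", "wy", "wz": the turn, a rotation vector about the tool's x, y, z as a fraction of full scale; "claw": the closure, from 0 (fully open) to 1 (shut). In form: [{"tx": .., "ty": .., "tz": .., "wx": .., "wy": .., "wz": .., "claw": ..}, ...]. A call has 1 to 12 rows; each row is the pose to reach, as a shift and turn from the pose commanded when the call began, along the tool's axes at that moment; what a row does not reach only later rows make up. Full scale, the value 1, is 300 mm for a shift and 90 degrees for a turn. A row lasts 1/10 s, in which the tool goes at most 50 mm and 8.59 degrees, less where a joint would pass 70% of its speed; a pose out of reach is approached as far as the arm can. A call with a number of a shift or a turn outside -1 to 1 is refused whole. A call with a gripper value outside its range is refused whole. The fingers move at their own pace and stop on an object; the grip force is fixed at half the most. Time passes only in rows, so rows that repeat a pose let the fingers close. It gives the time, the measured TCP pose, the force, the opening and the grip force at its end, in the units of the state.
- ctrl.read_state(): the state, without advancing time (a new reading comes with each control period).
- ctrl.get_image(name): name is "scene" or "top" or "wrist"; returns a dict with "img" (420x560x3 uint8, red, green, blue), "depth" (420x560 float32, mm along the optical axis (not along the pixel's ray), 0 where there is no reading), "fx", "fy", "cx", "cy" (pixels), "position" and "orientation" of the camera in the world; the wrist camera has in their place "hand_eye" (4x4, takes a point from camera to tool coordinates, whose origin is the TCP and whose axes are the flange's). Camera axes: x right, y down, z forward; pixel columns grow to the right and rows downward; lengths in mm; the calibration is good to about 2 mm. A picture is of the moment at which its call begins: read the wrist's pose just before it.
- ctrl.finish_job(): hands the job in; it is judged then, once.
Trained networks look in a picture, given as the dict that the camera call returned (one of the last four; its "shot" number tells which), for a name from the list of things; names that differ only in an ending like _2 or _b are one class to them, and where a whole thing is asked for, a point or a joint stands for the part that bears it (a point fixed in the world has none). Each returns a list of dicts, best first, with "score" (0 to 1); they miss things now and then, are a little off and sometimes report something else, mostly with a low value. They report only what shows in the picture. A call takes as long as a camera call.
- ctrl.trace(picture, thing): "pixels" (420x560 bool, what is visible of it) and "extent" ([centre column, centre row, width, height] in pixels, round what is visible of it).
The state is a dict: "clock": time; "qpos": joint angles; "qd": joint speeds; "tau": joint torques, N m; "eef_pos": TCP position; "tool_rot": TCP orientation; "force": force on the tool from outside, world axes, zero at the start; "torque": the same for the moment, N m; "width": finger opening in mm; "gripper_force": force on a finger pad.
Only numpy, scipy, OpenCV 4.12 (cv2) and the standard library are available. Lean on these libraries where they do the work, as an engineer would, in place of code of your own. Each camera call takes 0.05 s, during which the arm holds its last target. There are 200 camera calls.

## Working session

There is one attempt and no reset: what is moved stays moved. The work goes in short steps, Python scripts to look and compute and a tool call to move; the robot and the scene stay as the last step left them, time stands still between calls to the robot, and variables do not carry over. Pictures are saved under pics/ and viewed, at most 10 in all, crops included, and the job is handed in when it is done.

Besides the shell and the picture viewer there is one more tool, called after "Call:" as name(argument=value, ...) on one line, values as JSON. jog_arm: Moves the arm, as the interface text tells. Shift numbers are shares of 300 mm and turn numbers shares of 90 degrees, none past 1 either way. Its arguments: {"type":"object","properties":{"plan":{"type":"array"}},"required":["plan"]}

```bash
mkdir -p pics
cat > h.py <<'E'
from cell import ctrl
import numpy as np, cv2
from scipy.spatial.transform import Rotation as R
def cam(p, st=None):
    if 'hand_eye' in p:
        T=np.eye(4);T[:3,:3]=R.from_euler('xyz',st['tool_rot']).as_matrix();T[:3,3]=st['eef_pos']
        return T@np.array(p['hand_eye'])
    T=np.eye(4);o=np.array(p['orientation'])
    T[:3,:3]=o if o.shape==(3,3) else R.from_euler('xyz',o).as_matrix()
    T[:3,3]=p['position'];return T
def pts(p,mask,T):
    v,u=np.nonzero(mask&(p['depth']>0));d=p['depth'][v,u]
    c=np.c_[(u-p['cx'])/p['fx']*d,(v-p['cy'])/p['fy']*d,d]
    return c@T[:3,:3].T+T[:3,3]
E
python3 - <<'E'
from h import *
print(ctrl.read_state())
ims=[]
for n in('scene','top'):
    p=ctrl.get_image(n);T=cam(p);ims.append(p['img'])
    print(n,p['position'],p['orientation'],p['fx'])
    np.savez(n,depth=p['depth'],img=p['img'],T=T,k=[p['fx'],p['fy'],p['cx'],p['cy']])
    for t in('canister','lid','bail','bail_loop','sanding_block','tape_measure','screw_jar'):
        for r in ctrl.trace(p,t)[:1]:
            q=pts(p,r['pixels'],T)
            if len(q): print(t,round(r['score'],2),np.round(r['extent']),len(q),np.percentile(q,[2,50,98],axis=0).round().tolist())
    
cv2.imwrite('pics/a.png',ims[0][:,:,::-1]);cv2.imwrite('pics/b.png',ims[1][:,:,::-1])
E
```

```text
{'clock': 0.0, 'qpos': array([ 1.14321057,  0.62936455,  0.03845819,  1.51836089, -0.02700207,
        0.99629768, -0.02000955]), 'qd': array([-3.21165323e-04,  1.45341484e-03, -2.22798285e-04,  4.36150227e-04,
       -1.57333016e-04, -4.59310736e-05,  9.56595351e-04]), 'tau': array([ 8.07109936e-04, -5.63404942e+01,  1.22665409e+00, -1.93449157e+01,
        1.10965379e-02,  1.06892953e-02,  1.06839704e-05]), 'eef_pos': array([ 229.86250873, -607.33336145,  230.37972537]), 'tool_rot': array([-3.13968099e+00,  3.39242654e-05,  3.61762143e-01]), 'force': array([-0.96164173, -0.33622495, -0.27053109]), 'torque': array([-0.01139371,  0.09177326,  0.05034087]), 'gripper_force': 0.0, 'width': 85.25871931213418}
scene [ -57.26068477 1232.18062572 1103.37465929] [-2.2705499  -0.01798609 -2.55279493] 530.6197387234326
canister 0.96 [283. 260.  80.  94.] 3600 [[414.0, 311.0, 10.0], [513.0, 422.0, 59.0], [575.0, 483.0, 195.0]]
lid 0.73 [259. 242.  33.  61.] 846 [[499.0, 343.0, 112.0], [537.0, 421.0, 170.0], [587.0, 473.0, 201.0]]
bail 0.7 [294. 270.  49.  46.] 258 [[399.0, 284.0, 41.0], [431.0,
[... 514 characters left out ...]
1347] [-2.99072545  0.00767891 -1.55758561] 490.7740459039381
canister 0.7 [220. 260.  82.  78.] 3497 [[423.0, 295.0, 6.0], [515.0, 386.0, 46.0], [593.0, 471.0, 194.0]]
lid 0.87 [210. 243.  54.  36.] 1092 [[504.0, 342.0, 115.0], [547.0, 401.0, 168.0], [591.0, 466.0, 198.0]]
bail 0.68 [234. 269.  59.  56.] 289 [[406.0, 284.0, -1.0], [431.0, 322.0, 61.0], [547.0, 437.0, 73.0]]
bail_loop 0.6 [228. 270.  61.  53.] 378 [[401.0, 285.0, 1.0], [431.0, 341.0, 61.0], [544.0, 448.0, 75.0]]
tape_measure 0.9 [367. 218.  20.  29.] 408 [[584.0, -44.0, -2.0], [616.0, -12.0, 57.0], [670.0, 12.0, 65.0]]
screw_jar 0.97 [379. 182.  31.  31.] 640 [[698.0, -80.0, 10.0], [724.0, -46.0, 89.0], [758.0, -19.0, 96.0]]
```

View pics/a.png

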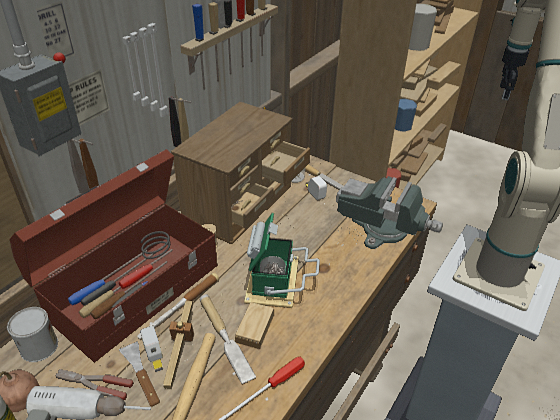

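View pics/b.png

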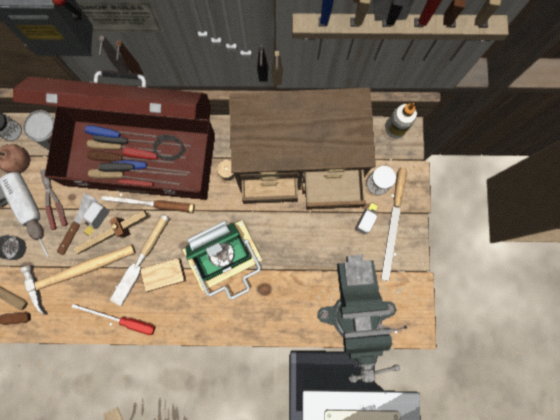

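Call:
jog_arm(plan=[{"tx":0.907,"ty":-0.512,"tz":-0.5},{"tx":0.907,"ty":-0.512,"tz":-0.5},{"tx":0.907,"ty":-0.512,"tz":-0.5},{"tx":0.907,"ty":-0.512,"tz":-0.5},{"tx":0.907,"ty":-0.512,"tz":-0.5},{"tx":0.907,"ty":-0.512,"tz":-0.5},{"tx":0.907,"ty":-0.512,"tz":-0.5},{"tx":0.907,"ty":-0.512,"tz":-0.5},{"tx":0.907,"ty":-0.512,"tz":-0.5,"claw":1}])

```text
invalid input at $.plan[0]: expected keys tx, ty, tz, wx, wy, wz, claw
```

Call:
jog_arm(plan=[{"tx":0.63,"ty":-0.82,"tz":-0.167,"claw":1},{"tx":0.63,"ty":-0.82,"tz":-0.167,"claw":1},{"tx":0.63,"ty":-0.82,"tz":-0.167,"claw":1},{"tx":0.63,"ty":-0.82,"tz":-0.167,"claw":1},{"tx":0.63,"ty":-0.82,"tz":-0.167,"claw":1},{"tx":0.63,"ty":-0.82,"tz":-0.167,"claw":1},{"tx":0.63,"ty":-0.82,"tz":-0.167,"claw":1},{"tx":0.63,"ty":-0.82,"tz":-0.167,"claw":1}])

```text
invalid input at $.plan[0]: expected keys tx, ty, tz, wx, wy, wz, claw
```

Call:
jog_arm(plan=[{"tx":0.19,"ty":-0.963,"claw":1},{"tx":0.19,"ty":-0.963,"claw":1},{"tx":0.19,"ty":-0.963,"claw":1},{"tx":0.19,"ty":-0.963,"claw":1},{"tx":0.19,"ty":-0.963,"claw":1},{"tx":0.19,"ty":-0.963,"claw":1},{"tx":0.19,"ty":-0.963,"claw":1},{"tx":0.19,"ty":-0.963,"claw":1}])

```text
invalid input at $.plan[0]: expected keys tx, ty, tz, wx, wy, wz, claw
```

Run:
```python
from h import *
st=ctrl.read_state();p=ctrl.get_image('wrist');T=cam(p,st)
print(st['clock'],st['eef_pos'],st['tool_rot'],st['qpos'].round(2),np.array(p['hand_eye']).round(2))
np.savez('w1',depth=p['depth'],img=p['img'],T=T,k=[p['fx'],p['fy'],p['cx'],p['cy']])
for t in('canister','lid','bail','bail_loop','sanding_block'):
    for r in ctrl.trace(p,t)[:1]:
        q=pts(p,r['pixels'],T)
        np.save('w1_'+t,r['pixels'])
        print(t,round(r['score'],2),np.round(r['extent']),len(q),np.percentile(q,[2,50,98],axis=0).round().tolist())
cv2.imwrite('pics/c.png',p['img'][:,:,::-1])
```

```text
0.8 [ 230.11921225 -607.92110109  231.32772241] [ 3.14155879e+00 -4.73046697e-05  3.61815494e-01] [ 1.14  0.63  0.04  1.52 -0.03  1.   -0.02] [[  -0.     -0.96   -0.27   68.93]
 [   1.      0.     -0.      0.66]
 [   0.     -0.27    0.96 -142.9 ]
 [   0.      0.      0.      1.  ]]
```

View pics/c.png

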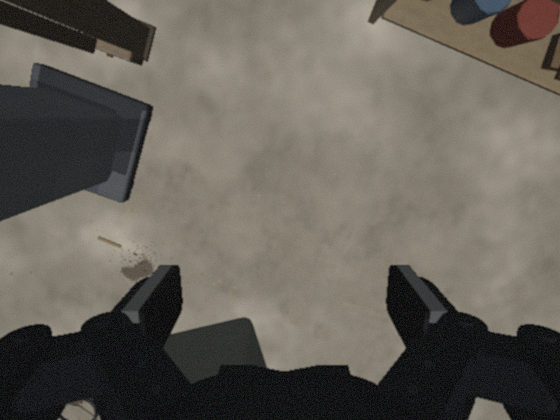

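Call:
jog_arm(plan=[{"tx":0.73,"ty":-0.71,"tz":-0.667,"wx":0,"wy":0,"wz":0,"claw":1},{"tx":0.73,"ty":-0.71,"tz":-0.667,"wx":0,"wy":0,"wz":0,"claw":1},{"tx":0.73,"ty":-0.71,"tz":-0.667,"wx":0,"wy":0,"wz":0,"claw":1},{"tx":0.73,"ty":-0.71,"tz":-0.667,"wx":0,"wy":0,"wz":0,"claw":1},{"tx":0.73,"ty":-0.71,"tz":-0.667,"wx":0,"wy":0,"wz":0,"claw":1},{"tx":0.73,"ty":-0.71,"tz":-0.667,"wx":0,"wy":0,"wz":0,"claw":1},{"tx":0.73,"ty":-0.71,"tz":-0.667,"wx":0,"wy":0,"wz":0,"claw":1},{"tx":0.73,"ty":-0.71,"tz":-0.667,"wx":0,"wy":0,"wz":0,"claw":1},{"tx":0.73,"ty":-0.71,"tz":-0.667,"wx":0,"wy":0,"wz":0,"claw":1}])

```text
clock: 2.0
eef_pos: [361.1, -329.9, 433.0]
tool_rot: [3.139, -0.002, 0.366]
force: [-0.2, 0.1, 0.1]
width: 0.1
gripper_force: 0.0
```

Call:
jog_arm(plan=[{"tx":0.735,"ty":-0.72,"tz":0,"wx":0,"wy":0,"wz":0,"claw":1},{"tx":0.735,"ty":-0.72,"tz":0,"wx":0,"wy":0,"wz":0,"claw":1},{"tx":0.735,"ty":-0.72,"tz":0,"wx":0,"wy":0,"wz":0,"claw":1},{"tx":0.735,"ty":-0.72,"tz":0,"wx":0,"wy":0,"wz":0,"claw":1},{"tx":0.735,"ty":-0.72,"tz":0,"wx":0,"wy":0,"wz":0,"claw":1},{"tx":0.735,"ty":-0.72,"tz":0,"wx":0,"wy":0,"wz":0,"claw":1},{"tx":0.735,"ty":-0.72,"tz":0,"wx":0,"wy":0,"wz":0,"claw":1},{"tx":0.735,"ty":-0.72,"tz":0,"wx":0,"wy":0,"wz":0,"claw":1}])

```text
clock: 2.8
eef_pos: [489.5, -51.4, 429.8]
tool_rot: [-3.141, 0.003, 0.363]
force: [0.7, -0.5, -0.2]
width: 0.3
gripper_force: 0.0
```

Call:
jog_arm(plan=[{"tx":0.256,"ty":-0.865,"tz":0,"wx":0,"wy":0,"wz":0,"claw":1},{"tx":0.256,"ty":-0.865,"tz":0,"wx":0,"wy":0,"wz":0,"claw":1},{"tx":0.256,"ty":-0.865,"tz":0,"wx":0,"wy":0,"wz":0,"claw":1},{"tx":0.256,"ty":-0.865,"tz":0,"wx":0,"wy":0,"wz":0,"claw":1},{"tx":0.256,"ty":-0.865,"tz":0,"wx":0,"wy":0,"wz":0,"claw":1},{"tx":0.256,"ty":-0.865,"tz":0,"wx":0,"wy":0,"wz":0,"claw":1},{"tx":0.256,"ty":-0.865,"tz":0,"wx":0,"wy":0,"wz":0,"claw":1},{"tx":0.256,"ty":-0.865,"tz":0,"wx":0,"wy":0,"wz":0,"claw":1}])

```text
clock: 3.6
eef_pos: [470.4, 215.4, 430.6]
tool_rot: [3.139, 0.002, 0.358]
force: [0.2, -0.2, 0.1]
width: 0.1
gripper_force: 0.0
```

```bash
cat > look.py <<'E'
from h import *
import sys
n=sys.argv[1]
st=ctrl.read_state();p=ctrl.get_image('wrist');T=cam(p,st)
print(st['clock'],st['eef_pos'].round(1),st['tool_rot'].round(3),st['qpos'].round(2),st['force'].round(1))
np.savez(n,depth=p['depth'],img=p['img'],T=T,k=[p['fx'],p['fy'],p['cx'],p['cy']])
for t in('canister','lid','bail','bail_loop','sanding_block'):
    for r in ctrl.trace(p,t)[:1]:
        q=pts(p,r['pixels'],T)
        np.save(n+'_'+t,r['pixels'])
        if len(q): print(t,round(r['score'],2),np.round(r['extent']),len(q),np.percentile(q,[2,50,98],axis=0).round().tolist())
cv2.imwrite(f'pics/{n}.png',p['img'][:,:,::-1])
E
python3 look.py w1
```

```text
3.6 [470.4 215.4 430.6] [3.139e+00 2.000e-03 3.580e-01] [-0.21  0.28 -0.38  1.55  0.11  1.33 -1.81] [ 0.2 -0.2  0.1]
canister 0.96 [164.  97. 182. 166.] 15983 [[415.0, 295.0, 9.0], [526.0, 383.0, 73.0], [596.0, 454.0, 197.0]]
lid 0.91 [147.  53. 146.  73.] 6273 [[503.0, 340.0, 132.0], [548.0, 397.0, 169.0], [590.0, 458.0, 199.0]]
bail 0.57 [189. 126. 112. 101.] 1359 [[399.0, 284.0, 1.0], [431.0, 323.0, 63.0], [553.0, 436.0, 74.0]]
bail_loop 0.75 [188. 127. 114. 104.] 1458 [[389.0, 284.0, 0.0], [434.0, 324.0, 62.0], [556.0, 436.0, 74.0]]
sanding_block 0.96 [70. 86. 79. 52.] 3314 [[423.0, 496.0, 10.0], [460.0, 555.0, 32.0], [491.0, 607.0, 35.0]]
```

View pics/w1.png

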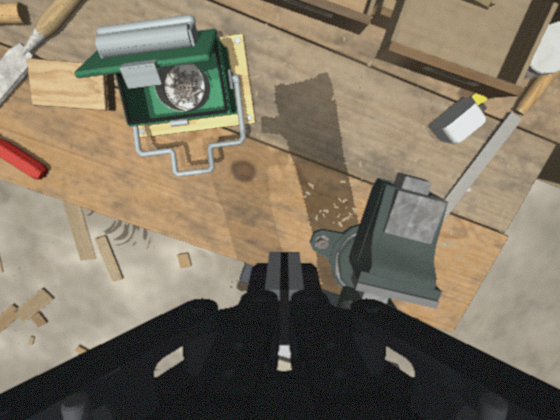

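```bash
cat > fit.py <<'E'
from h import *
from scipy.optimize import least_squares
def load(n):
    z=np.load(n+'.npz');k=z['k'];p=dict(depth=z['depth'],fx=k[0],fy=k[1],cx=k[2],cy=k[3])
    q=pts(p,np.ones(p['depth'].shape,bool),z['T']);im=z['img'][p['depth']>0].astype(int);return q,im
for n in('w1','top','scene'):
    q,im=load(n)
    m=(np.hypot(q[:,0]-500,q[:,1]-385)<150)
    q,im=q[m],im[m]
    hsv=cv2.cvtColor(im.astype(np.uint8)[None],cv2.COLOR_RGB2HSV)[0]
    green=(hsv[:,0]>55)&(hsv[:,0]<95)&(hsv[:,1]>90)
    low=q[(q[:,2]>5)&(q[:,2]<16)]
    r=cv2.minAreaRect(low[:,:2].astype(np.float32))
    rim=q[green&(q[:,2]>88)&(q[:,2]<101)]
    print(n,'board',len(low),np.round(r[0]),np.round(r[1]),round(r[2],1),'low z',np.median(low[:,2]).round(1))
    if len(rim)>5:
        r2=cv2.minAreaRect(rim[:,:2].astype(np.float32));print(' rim',len(rim),np.round(r2[0]),np.round(r2[1]),round(r2[2],1))
    # bail wire: grey points in front, z 35..85
    b=q[(~green)&(q[:,2]>50)&(q[:,2]<85)&(hsv[:,1]<60)]
    for yaw in (.3,.36,.42):
        c=np.array([np.cos(yaw),np.sin(yaw)]);s=(b[:,:2]-[505,385])@c
        f=b[s<-100]
    print(' loop pts',len(f),f.mean(0).round(1) if len(f) else '', f.max(0).round() if len(f) else '')
E
python3 fit.py
```

```text
w1 board 4126 [513. 404.] [130. 220.] 27.4 low z 11.6
 rim 346 [520. 388.] [ 92. 136.] 27.4
 loop pts 230 [411.1 336.1  72.2] [428. 364.  76.]
top board 1444 [497. 380.] [289. 275.] 8.0 low z 10.5
 rim 61 [507. 384.] [ 65. 136.] 27.3
 loop pts 73 [410.7 337.5  70.6] [428. 366.  77.]
scene board 1353 [490. 394.] [298. 273.] 46.3 low z 9.3
 rim 189 [517. 392.] [ 95. 145.] 27.5
 loop pts 58 [408.6 339.1  74.7] [427. 369.  83.]
```

```bash
cat > fit2.py <<'E'
from fit import load
from h import *
import sys
C=np.array([519,389.]);yaw=np.radians(27.4);c,s=np.cos(yaw),np.sin(yaw)
def can(q): d=q[:,:2]-C; return np.c_[d@[c,s],d@[-s,c],q[:,2]]
if __name__=='__main__':
  for n in sys.argv[1:]:
    q,im=load(n);k=can(q)
    m=(abs(k[:,1])<110)&(abs(k[:,0])<170);k=k[m];im=im[m]
    sat=im.max(1)-im.min(1)
    print(n)
    f=k[(k[:,0]<-50)&(k[:,2]>25)&(k[:,2]<180)]
    o=f[f[:,0]<-105];
    for a in range(-135,-60,4):
        g=f[(f[:,0]>=a)&(f[:,0]<a+4)]
        if len(g)>2: print(' bail x',a,len(g),'y',np.percentile(g[:,1],[3,50,97]).round(),'z',np.median(g[:,2]).round(1))
    L=k[(k[:,2]>104)&(abs(k[:,1])<80)]
    for z in range(104,215,8):
        g=L[(L[:,2]>=z)&(L[:,2]<z+8)]
        if len(g)>2: print(' lid z',z,len(g),'x',np.percentile(g[:,0],[3,50,97]).round(),'y',np.percentile(g[:,1],[3,50,97]).round())
    g=k[(k[:,2]>5)&(k[:,2]<15)];print(' board x',np.percentile(g[:,0],[1,99]).round(),'y',np.percentile(g[:,1],[1,99]).round())
E
python3 fit2.py w1 scene top | grep -v -e board.*rect | sed -n '/^ rim/!p' | tail -75
```

```text
lid z 128 55 x [36. 42. 48.] y [-70. -60.  70.]
 lid z 136 79 x [36. 39. 52.] y [-70. -52.  70.]
 lid z 144 309 x [33. 58. 62.] y [-69. -18.  67.]
 lid z 152 761 x [28. 56. 60.] y [-63.  -5.  60.]
 lid z 160 1335 x [25. 31. 50.] y [-57.  -3.  54.]
 lid z 168 1541 x [21. 38. 46.] y [-53.   1.  51.]
 lid z 176 383 x [15. 18. 20.] y [-69.  -3.  66.]
 lid z 184 1062 x [-9. 11. 16.] y [-67.  -6.  68.]
 lid z 192 706 x [-7.  2. 13.] y [-16.   1.  18.]
 lid z 200 39 x [ 7.  9. 10.] y [-14.  -2.  17.]
 board x [-63.  64.] y [-93.  87.]
scene
 bail x -127 17 y [-20.   4.  30.] z 74.5
 bail x -123 27 y [-24.   7.  30.] z 75.6
 bail x -119 12 y [-25.   9.  33.] z 74.1
 bail x -115 9 y [-30. -24.  35.] z 73.1
 bail x -111 8 y [-29.  27.  32.] z 68.2
 bail x -107 10 y [-27. -22.  31.] z 69.7
 bail x -103 8 y [-26.  29.  34.] z 70.1
 bail x -99 9 y [-24. -20.  33.] z 67.9
 bail x -95 19 y [-55.  30.  65.] z 65.2
 bail x -91 41 y [-67.  32.  78.] z 66.2
 bail x -87 34 y [-74.  32.  82.] z 64.9
 bail x -83 10 y [-77.  76.  86.] z 64.8
 bail x -79 6 y [-76.   4.  83.] z 63.2
 bail x -75 14 y [-79.  7
[... 1511 characters left out ...]
3.  84.] z 54.4
 lid z 104 11 x [ -3.  55. 167.] y [-66. -26.  70.]
 lid z 112 18 x [ 49.  52. 169.] y [-68. -41.  73.]
 lid z 120 13 x [44. 47. 50.] y [-67. -54.  70.]
 lid z 128 20 x [ 41.  43. 169.] y [-64. -22.  71.]
 lid z 136 12 x [36. 38. 40.] y [-67. -57.  69.]
 lid z 144 102 x [33. 58. 63.] y [-62.   4.  65.]
 lid z 152 116 x [28. 55. 61.] y [-56.   0.  66.]
 lid z 160 283 x [25. 34. 50.] y [-55.   5.  56.]
 lid z 168 196 x [20. 36. 46.] y [-56.  -4.  58.]
 lid z 176 86 x [ 8. 18. 21.] y [-67.   5.  70.]
 lid z 184 160 x [-8. 10. 16.] y [-64.  -1.  69.]
 lid z 192 97 x [-6.  3. 13.] y [-15.   2.  22.]
 lid z 200 13 x [2. 7. 9.] y [-11.   8.  20.]
 board x [-153.  162.] y [-99. 105.]
```

Call:
jog_arm(plan=[{"tx":0.467,"ty":-0.483,"tz":0.3,"wx":0,"wy":0,"wz":-0.076,"claw":1},{"tx":0.467,"ty":-0.483,"tz":0.3,"wx":0,"wy":0,"wz":-0.076,"claw":1},{"tx":0.467,"ty":-0.483,"tz":0.3,"wx":0,"wy":0,"wz":-0.076,"claw":1},{"tx":0.467,"ty":-0.483,"tz":0.3,"wx":0,"wy":0,"wz":-0.076,"claw":1},{"tx":0.467,"ty":-0.483,"tz":0.3,"wx":0,"wy":0,"wz":-0.076,"claw":1},{"tx":0.467,"ty":-0.483,"tz":0.667,"wx":0,"wy":0,"wz":-0.076,"claw":1},{"tx":0.467,"ty":-0.483,"tz":0.667,"wx":0,"wy":0,"wz":-0.076,"claw":1},{"tx":0.467,"ty":-0.483,"tz":0.667,"wx":0,"wy":0,"wz":-0.076,"claw":1},{"tx":0.467,"ty":-0.483,"tz":0.667,"wx":0,"wy":0,"wz":-0.076,"claw":1},{"tx":0.467,"ty":-0.483,"tz":0.667,"wx":0,"wy":0,"wz":-0.076,"claw":1}])

```text
clock: 4.9
eef_pos: [550.4, 404.7, 234.0]
tool_rot: [-3.141, -0.004, 0.48]
force: [-0.1, 0.8, -0.1]
width: 0.1
gripper_force: 0.0
```

```bash
cat > st.py <<'E'
from fit2 import *
st=ctrl.read_state();R_=R.from_euler('xyz',st['tool_rot']).as_matrix()
print(round(st['clock'],2),'can',can(st['eef_pos'][None])[0].round(1),'axes x,z',R_[:,0].round(3),R_[:,2].round(3),'yaw err deg',np.degrees(np.arctan2(R_[1,0],R_[0,0])-yaw).round(1),'F',st['force'].round(1),st['qpos'].round(2))
E
sed -i 's/^for n in(.w1/if __name__=="__main__":\n  for n in("w1/; ' fit.py
python3 - <<'E'
s=open('fit.py').read();a,b=s.split('if __name__',1);l=b.split('\n');open('fit.py','w').write(a)
E
python3 st.py
python3 - <<'E'
from h import *
p=ctrl.get_image('scene');cv2.imwrite('pics/s2.png',cv2.resize(p['img'][200:330,210:370,::-1],None,fx=4,fy=4))
E
```

```text
4.9 can [ 35.1  -0.5 234. ] axes x,z [0.887 0.462 0.004] [ 0.003  0.003 -1.   ] yaw err deg 0.1 F [-0.1  0.8 -0.1] [-0.47  0.7  -0.38  1.41  0.27  1.09 -1.98]
```

View pics/s2.png

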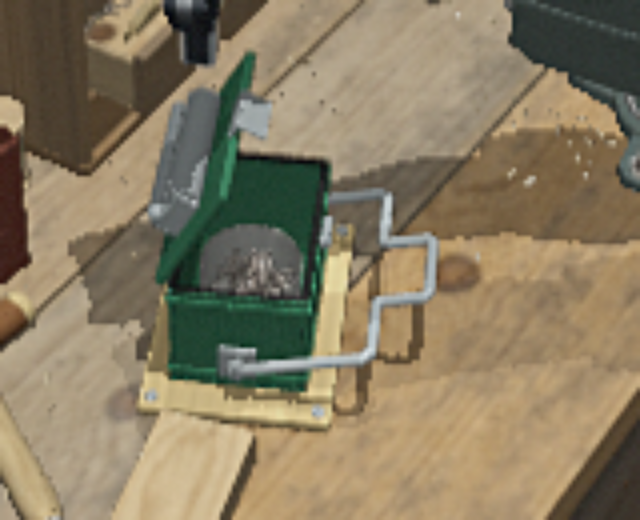

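Call:
jog_arm(plan=[{"tx":0,"ty":0,"tz":0.1,"wx":0,"wy":0,"wz":0,"claw":1},{"tx":-0.02,"ty":0,"tz":0.127,"wx":0,"wy":0,"wz":0,"claw":1},{"tx":-0.042,"ty":0,"tz":0.153,"wx":0,"wy":0,"wz":0,"claw":1},{"tx":-0.063,"ty":0,"tz":0.163,"wx":0,"wy":0,"wz":0,"claw":1},{"tx":-0.088,"ty":0,"tz":0.18,"wx":0,"wy":0,"wz":0,"claw":1},{"tx":-0.112,"ty":0,"tz":0.198,"wx":0,"wy":0,"wz":0,"claw":1},{"tx":-0.135,"ty":0,"tz":0.219,"wx":0,"wy":0,"wz":0,"claw":1},{"tx":-0.155,"ty":0,"tz":0.243,"wx":0,"wy":0,"wz":0,"claw":1},{"tx":-0.174,"ty":0,"tz":0.268,"wx":0,"wy":0,"wz":0,"claw":1},{"tx":-0.188,"ty":0,"tz":0.295,"wx":0,"wy":0,"wz":0,"claw":1},{"tx":-0.202,"ty":0,"tz":0.323,"wx":0,"wy":0,"wz":0,"claw":1},{"tx":-0.213,"ty":0,"tz":0.353,"wx":0,"wy":0,"wz":0,"claw":1}])

```text
clock: 6.15
eef_pos: [492.1, 374.3, 124.6]
tool_rot: [-3.141, -0.0, 0.481]
force: [0.9, 0.9, -0.1]
width: -0.2
gripper_force: 0.7
```

```bash
python3 st.py
```

```text
6.15 can [-30.6  -0.7 124.6] axes x,z [0.886 0.463 0.   ] [ 0.  0. -1.] yaw err deg 0.2 F [ 0.9  0.9 -0.1] [-0.49  0.73 -0.34  1.7   0.33  0.77 -2.08]
```

Run:
```python
from h import *
p=ctrl.get_image('scene');cv2.imwrite('pics/s3.png',cv2.resize(p['img'][200:330,210:370,::-1],None,fx=4,fy=4))
```

```text
(no output)
```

View pics/s3.png

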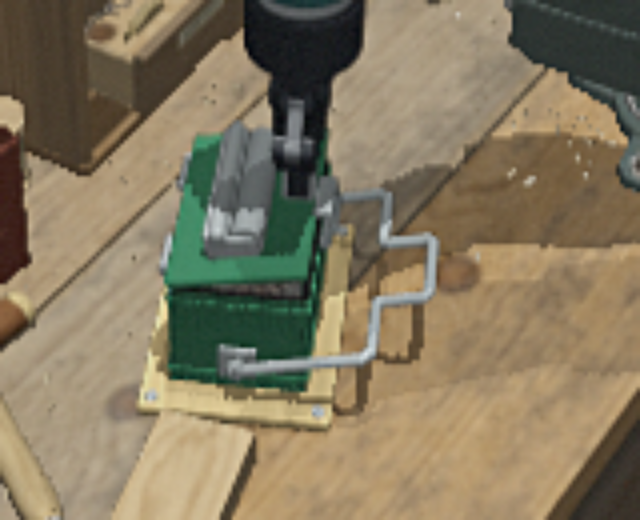

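Call:
jog_arm(plan=[{"tx":-0.015,"ty":0,"tz":0.02,"wx":0,"wy":0,"wz":0,"claw":1},{"tx":-0.02,"ty":0,"tz":0.033,"wx":0,"wy":0,"wz":0,"claw":1},{"tx":-0.02,"ty":0,"tz":0.043,"wx":0,"wy":0,"wz":0,"claw":1},{"tx":-0.02,"ty":0,"tz":0.05,"wx":0,"wy":0,"wz":0,"claw":1},{"tx":-0.02,"ty":0,"tz":0.057,"wx":0,"wy":0,"wz":0,"claw":1},{"tx":-0.02,"ty":0,"tz":0.06,"wx":0,"wy":0,"wz":0,"claw":1},{"tx":-0.02,"ty":0,"tz":0.063,"wx":0,"wy":0,"wz":0,"claw":1},{"tx":-0.02,"ty":0,"tz":0.065,"wx":0,"wy":0,"wz":0,"claw":1},{"tx":-0.02,"ty":0,"tz":0.065,"wx":0,"wy":0,"wz":0,"claw":1}])

```text
clock: 7.1
eef_pos: [487.2, 371.5, 105.8]
tool_rot: [3.142, -0.0, 0.481]
force: [2.1, 1.1, 1.2]
width: 0.0
gripper_force: 1.0
```

```bash
python3 st.py
```

```text
7.1 can [-36.3  -0.9 105.8] axes x,z [0.886 0.463 0.   ] [ 0.  0. -1.] yaw err deg 0.2 F [2.1 1.1 1.2] [-0.49  0.75 -0.33  1.73  0.34  0.72 -2.09]
```

Call:
jog_arm(plan=[{"tx":0,"ty":0,"tz":0.005,"wx":0,"wy":0,"wz":0,"claw":1},{"tx":0,"ty":0,"tz":0.009,"wx":0,"wy":0,"wz":0,"claw":1},{"tx":0,"ty":0,"tz":0.009,"wx":0,"wy":0,"wz":0,"claw":1},{"tx":0,"ty":0,"tz":0.009,"wx":0,"wy":0,"wz":0,"claw":1}])

```text
clock: 7.5
eef_pos: [487.1, 371.5, 103.6]
tool_rot: [3.141, -0.0, 0.481]
force: [1.3, 0.7, 6.5]
width: -0.3
gripper_force: 2.7
```

```bash
python3 st.py
```

```text
7.5 can [-36.3  -0.9 103.6] axes x,z [0.886 0.463 0.   ] [ 0.  0. -1.] yaw err deg 0.2 F [1.3 0.7 6.5] [-0.5   0.75 -0.33  1.73  0.34  0.72 -2.09]
```

Call:
jog_arm(plan=[{"tx":0,"ty":0,"tz":-0.03,"wx":0,"wy":0,"wz":0,"claw":1},{"tx":0,"ty":0,"tz":-0.13,"wx":0,"wy":0,"wz":0,"claw":1},{"tx":0,"ty":0,"tz":-0.25,"wx":0,"wy":0,"wz":0,"claw":1},{"tx":-0.15,"ty":-0.006,"tz":-0.35,"wx":0,"wy":0,"wz":0,"claw":1},{"tx":-0.3,"ty":-0.006,"tz":-0.35,"wx":0,"wy":0,"wz":0,"claw":1},{"tx":-0.45,"ty":-0.006,"tz":-0.3,"wx":0,"wy":0,"wz":0,"claw":1},{"tx":-0.45,"ty":-0.006,"tz":-0.15,"wx":0,"wy":0,"wz":0,"claw":1},{"tx":-0.45,"ty":-0.006,"tz":-0.15,"wx":0,"wy":0,"wz":0,"claw":1},{"tx":-0.45,"ty":-0.006,"tz":-0.15,"wx":0,"wy":0,"wz":0,"claw":1}])

```text
clock: 8.4
eef_pos: [366.5, 310.7, 148.4]
tool_rot: [3.141, 0.002, 0.481]
force: [0.1, 0.7, 0.8]
width: -0.2
gripper_force: 0.0
```

```bash
python3 st.py; python3 look.py w2;python3 fit2.py w2
```

```text
8.4 can [-171.4    0.7  148.4] axes x,z [ 0.886  0.463 -0.002] [-0.001 -0.001 -1.   ] yaw err deg 0.2 F [0.1 0.7 0.8] [-0.51  0.54 -0.36  2.06  0.32  0.6  -2.18]
8.4 [366.5 310.7 148.4] [3.141e+00 2.000e-03 4.810e-01] [-0.51  0.54 -0.36  2.06  0.32  0.6  -2.18] [0.1 0.7 0.8]
canister 0.88 [282.  76. 275. 152.] 21321 [[405.0, 288.0, 8.0], [465.0, 360.0, 54.0], [515.0, 440.0, 106.0]]
lid 0.6 [282.  14.  76.  29.] 1919 [[460.0, 349.0, 87.0], [470.0, 365.0, 105.0], [480.0, 380.0, 107.0]]
bail 0.8 [283.  76. 266. 149.] 6430 [[401.0, 285.0, 50.0], [428.0, 335.0, 63.0], [515.0, 439.0, 73.0]]
bail_loop 0.57 [283.  80. 261. 146.] 6498 [[401.0, 284.0, 50.0], [428.0, 337.0, 63.0], [515.0, 439.0, 73.0]]
w2
 bail x -127 240 y [-22.   1.  25.] z 71.6
 bail x -123 612 y [-25.   2.  28.] z 72.8
 bail x -119 398 y [-28.   0.  31.] z 71.5
 bail x -115 172 y [-29.  25.  32.] z 70.5
 bail x -111 163 y [-29.  25.  32.] z 69.3
 bail x -107 162 y [-29. -22.  32.] z 68.2
 bail x -103 174 y [-29.  25.  32.] z 67.2
 bail x -99 161 y [-29.  25.  32.] z 66.0
 bail x -95 165 y [-29. -22.  32.] z 64.8
 bail x -91
[... 166 characters left out ...]
 -75 184 y [-80.  76.  83.] z 59.5
 bail x -71 179 y [-79.  75.  83.] z 58.5
 bail x -67 173 y [-79.  76.  83.] z 57.3
 bail x -63 190 y [-80. -73.  82.] z 56.3
 lid z 104 1335 x [-57. -54. -50.] y [-15.   1.  18.]
 lid z 152 335 x [-164. -160. -160.] y [-11.   0.  12.]
 lid z 160 565 x [-165. -163. -160.] y [-13.   0.  13.]
 lid z 168 650 x [-164. -163. -160.] y [-13.   0.  13.]
 lid z 176 529 x [-164. -160. -159.] y [-12.   0.  13.]
 lid z 184 782 x [-169. -160. -158.] y [-17.   0.  17.]
 lid z 192 2379 x [-168. -159. -157.] y [-29.   2.  30.]
 lid z 200 4689 x [-169. -159. -158.] y [-35.  -2.  35.]
 lid z 208 3805 x [-163. -159. -154.] y [-42.   4.  43.]
 board x [-63. -36.] y [-84.  87.]
```

View pics/w2.png

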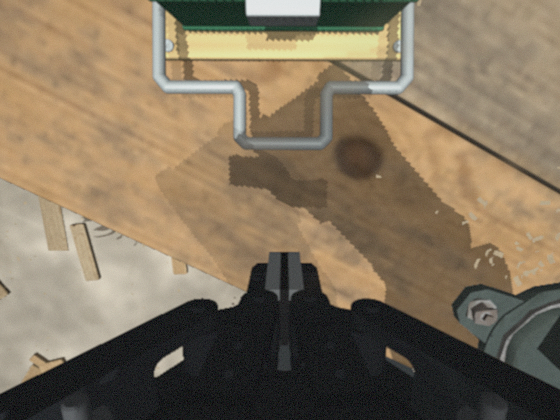

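Call:
jog_arm(plan=[{"tx":0,"ty":-0.003,"tz":0.15,"wx":0,"wy":0,"wz":0,"claw":1},{"tx":0,"ty":-0.003,"tz":0.3,"wx":0,"wy":0,"wz":0,"claw":1},{"tx":0.04,"ty":-0.003,"tz":0.35,"wx":0,"wy":0,"wz":0,"claw":1},{"tx":0.08,"ty":-0.003,"tz":0.35,"wx":0,"wy":0,"wz":0,"claw":1},{"tx":0.083,"ty":-0.003,"tz":0.35,"wx":0,"wy":0,"wz":0,"claw":1},{"tx":0.083,"ty":-0.003,"tz":0.35,"wx":0,"wy":0,"wz":0,"claw":1}])

```text
clock: 9.3
eef_pos: [388.5, 323.2, 43.6]
tool_rot: [-3.141, -0.001, 0.481]
force: [-0.7, -0.3, -0.8]
width: -0.2
gripper_force: 0.0
```

```bash
python3 st.py
```

```text
9.3 can [-146.1    1.6   43.6] axes x,z [0.887 0.462 0.001] [ 0.001  0.001 -1.   ] yaw err deg 0.1 F [-0.7 -0.3 -0.8] [-0.59  0.74 -0.24  2.06  0.44  0.39 -2.27]
```

Call:
jog_arm(plan=[{"tx":0.015,"ty":0,"tz":0,"wx":0,"wy":0.06,"wz":0,"claw":1},{"tx":0.028,"ty":0,"tz":0,"wx":0,"wy":0.06,"wz":0,"claw":1},{"tx":0.033,"ty":0,"tz":0,"wx":0,"wy":0.06,"wz":0,"claw":1},{"tx":0.037,"ty":0,"tz":0,"wx":0,"wy":0.06,"wz":0,"claw":1},{"tx":0.037,"ty":0,"tz":0,"wx":0,"wy":0.06,"wz":0,"claw":1}])

```text
clock: 9.8
eef_pos: [398.9, 328.8, 43.5]
tool_rot: [-3.14, -0.095, 0.48]
force: [-0.2, -0.2, -0.1]
width: 0.1
gripper_force: 0.0
```

```bash
python3 st.py
```

```text
9.8 can [-134.3    1.9   43.5] axes x,z [0.883 0.46  0.095] [ 0.084  0.045 -0.995] yaw err deg 0.1 F [-0.2 -0.2 -0.1] [-0.65  0.72 -0.16  2.11  0.54  0.25 -2.38]
```

Call:
jog_arm(plan=[{"tx":0.005,"ty":0,"tz":0,"wx":0,"wy":0,"wz":0,"claw":1},{"tx":0.01,"ty":0,"tz":0,"wx":0,"wy":0,"wz":0,"claw":1},{"tx":0.01,"ty":0,"tz":0,"wx":0,"wy":0,"wz":0,"claw":1}])

```text
clock: 10.1
eef_pos: [399.4, 328.7, 43.1]
tool_rot: [3.141, -0.091, 0.481]
force: [-4.2, -1.1, 1.9]
width: -0.4
gripper_force: 2.2
```

```bash
python3 st.py
```

```text
10.1 can [-133.9    1.5   43.1] axes x,z [0.883 0.461 0.091] [ 0.081  0.042 -0.996] yaw err deg 0.2 F [-4.2 -1.1  1.9] [-0.65  0.73 -0.16  2.11  0.54  0.26 -2.38]
```

Call:
jog_arm(plan=[{"tx":0.008,"ty":0,"tz":-0.02,"wx":0,"wy":0,"wz":0,"claw":1},{"tx":0.016,"ty":0,"tz":-0.04,"wx":0,"wy":0,"wz":0,"claw":1},{"tx":0.024,"ty":0,"tz":-0.057,"wx":0,"wy":0,"wz":0,"claw":1},{"tx":0.035,"ty":0,"tz":-0.077,"wx":0,"wy":0,"wz":0,"claw":1},{"tx":0.035,"ty":0,"tz":-0.077,"wx":0,"wy":0,"wz":0,"claw":1}])

```text
clock: 10.6
eef_pos: [407.6, 332.9, 68.4]
tool_rot: [3.141, -0.093, 0.481]
force: [-5.7, -1.8, 3.9]
width: 0.3
gripper_force: 2.8
```

```bash
python3 st.py
cat > bail.py <<'E'
from fit2 import *
st=ctrl.read_state();p=ctrl.get_image('wrist');T=cam(p,st);k=can(pts(p,np.ones(p['depth'].shape,bool),T))
# bail arms: |y| 72..86, lid front region excluded by side offset
for n,q in (('wrist',k),('scene',None)):
    if q is None:
        p=ctrl.get_image('scene');q=can(pts(p,np.ones(p['depth'].shape,bool),cam(p)))
    r=np.hypot(q[:,0],q[:,2]-36);a=np.arctan2(q[:,2]-36,-q[:,0])
    m=(r>50)&(r<90)&(abs(abs(q[:,1])-79)<5)&(a>.15)&(a<1.7)
    c=(r>89)&(r<97)&(abs(q[:,1])>30)&(abs(q[:,1])<76)&(a>.15)&(a<1.7)
    for nm,mm in(('arms',m),('cross',c)):
        if mm.sum()>5: print(n,nm,mm.sum(),np.percentile(a[mm],[10,50,90]).round(3))
E
python3 bail.py
```

```text
10.6 can [-124.7    1.4   68.4] axes x,z [0.883 0.461 0.093] [ 0.083  0.043 -0.996] yaw err deg 0.2 F [-5.7 -1.8  3.9] [-0.61  0.69 -0.22  2.08  0.52  0.34 -2.34]
wrist arms 3175 [0.498 0.525 0.55 ]
wrist cross 3693 [0.486 0.511 0.524]
scene arms 84 [0.491 0.553 1.48 ]
scene cross 170 [0.506 1.434 1.628]
```

Call:
jog_arm(plan=[{"tx":0.014,"ty":0,"tz":-0.023,"wx":0,"wy":0,"wz":0,"claw":1},{"tx":0.035,"ty":0,"tz":-0.051,"wx":0,"wy":0,"wz":0,"claw":1},{"tx":0.058,"ty":0,"tz":-0.078,"wx":0,"wy":0,"wz":0,"claw":1},{"tx":0.082,"ty":0,"tz":-0.103,"wx":0,"wy":0,"wz":0,"claw":1},{"tx":0.109,"ty":0,"tz":-0.126,"wx":0,"wy":0,"wz":0,"claw":1},{"tx":0.137,"ty":0,"tz":-0.147,"wx":0,"wy":0,"wz":0,"claw":1},{"tx":0.167,"ty":0,"tz":-0.165,"wx":0,"wy":0,"wz":0,"claw":1},{"tx":0.197,"ty":0,"tz":-0.181,"wx":0,"wy":0,"wz":0,"claw":1},{"tx":0.215,"ty":0,"tz":-0.192,"wx":0,"wy":0,"wz":0,"claw":1},{"tx":0.221,"ty":0,"tz":-0.194,"wx":0,"wy":0,"wz":0,"claw":1}])

```text
clock: 11.7
eef_pos: [462.8, 361.7, 132.2]
tool_rot: [-3.141, -0.096, 0.48]
force: [-1.1, -0.8, 1.1]
width: -0.0
gripper_force: 0.6
```

```bash
python3 st.py; python3 bail.py
```

```text
11.7 can [-62.5   1.6 132.2] axes x,z [0.883 0.46  0.095] [ 0.084  0.044 -0.995] yaw err deg 0.1 F [-1.1 -0.8  1.1] [-0.5   0.65 -0.35  1.88  0.43  0.6  -2.21]
wrist arms 991 [1.195 1.226 1.248]
wrist cross 8044 [1.181 1.47  1.67 ]
scene arms 51 [1.035 1.2   1.248]
scene cross 154 [1.178 1.466 1.63 ]
```

Call:
jog_arm(plan=[{"tx":0.021,"ty":0,"tz":-0.008,"wx":0,"wy":0,"wz":0,"claw":1},{"tx":0.042,"ty":0,"tz":-0.016,"wx":0,"wy":0,"wz":0,"claw":1},{"tx":0.059,"ty":0,"tz":-0.022,"wx":0,"wy":0,"wz":0,"claw":1},{"tx":0.069,"ty":0,"tz":-0.026,"wx":0,"wy":0,"wz":0,"claw":1},{"tx":0.078,"ty":0,"tz":-0.028,"wx":0,"wy":0,"wz":0,"claw":1},{"tx":0.078,"ty":0,"tz":-0.028,"wx":0,"wy":0,"wz":0,"claw":1}])

```text
clock: 12.4
eef_pos: [482.2, 372.0, 142.4]
tool_rot: [-3.141, -0.095, 0.481]
force: [-0.0, 0.3, 0.4]
width: -0.1
gripper_force: 0.0
```

```bash
python3 st.py; python3 bail.py
```

```text
12.4 can [-40.5   1.9 142.4] axes x,z [0.883 0.461 0.095] [ 0.084  0.044 -0.995] yaw err deg 0.2 F [-0.   0.3  0.4] [-0.48  0.66 -0.36  1.81  0.41  0.65 -2.18]
wrist arms 747 [1.376 1.411 1.436]
wrist cross 6732 [1.359 1.453 1.67 ]
scene arms 40 [1.119 1.345 1.424]
scene cross 122 [1.371 1.499 1.654]
```

Call:
jog_arm(plan=[{"tx":0.013,"ty":0,"tz":0,"wx":0,"wy":0,"wz":0,"claw":1},{"tx":0.023,"ty":0,"tz":0,"wx":0,"wy":0,"wz":0,"claw":1},{"tx":0.032,"ty":0,"tz":-0.001,"wx":0,"wy":0,"wz":0,"claw":1},{"tx":0.039,"ty":0,"tz":-0.002,"wx":0,"wy":0,"wz":0,"claw":1},{"tx":0.045,"ty":0,"tz":-0.002,"wx":0,"wy":0,"wz":0,"claw":1},{"tx":0.045,"ty":0,"tz":-0.002,"wx":0,"wy":0,"wz":0,"claw":1}])

```text
clock: 13.1
eef_pos: [492.3, 377.2, 143.9]
tool_rot: [3.141, -0.091, 0.481]
force: [-2.7, -2.5, 3.1]
width: -0.4
gripper_force: 2.0
```

```bash
python3 st.py; python3 bail.py
```

```text
13.1 can [-29.1   1.8 143.9] axes x,z [0.883 0.461 0.091] [ 0.081  0.042 -0.996] yaw err deg 0.2 F [-2.7 -2.5  3.1] [-0.48  0.67 -0.37  1.77  0.41  0.68 -2.16]
wrist arms 708 [1.46  1.499 1.524]
wrist cross 4498 [1.436 1.486 1.677]
scene arms 39 [1.019 1.43  1.51 ]
scene cross 99 [1.415 1.59  1.681]
```

Call:
jog_arm(plan=[{"tx":0.008,"ty":0,"tz":0,"wx":0,"wy":0,"wz":0,"claw":1},{"tx":0.016,"ty":0,"tz":0,"wx":0,"wy":0,"wz":0,"claw":1},{"tx":0.023,"ty":0,"tz":0,"wx":0,"wy":0,"wz":0,"claw":1},{"tx":0.03,"ty":0,"tz":0,"wx":0,"wy":0,"wz":0,"claw":1},{"tx":0.037,"ty":0,"tz":0,"wx":0,"wy":0,"wz":0,"claw":1},{"tx":0.037,"ty":0,"tz":0,"wx":0,"wy":0,"wz":0,"claw":1}])

```text
clock: 13.8
eef_pos: [503.9, 383.3, 145.2]
tool_rot: [-3.141, -0.095, 0.481]
force: [-0.0, -0.0, 0.6]
width: 0.4
gripper_force: 0.0
```

```bash
python3 st.py; python3 bail.py
```

```text
13.8 can [-16.1   1.9 145.2] axes x,z [0.883 0.46  0.095] [ 0.084  0.044 -0.995] yaw err deg 0.2 F [-0.  -0.   0.6] [-0.48  0.69 -0.37  1.74  0.41  0.7  -2.15]
wrist arms 461 [1.591 1.627 1.65 ]
wrist cross 4676 [1.515 1.602 1.676]
scene arms 46 [1.003 1.512 1.592]
scene cross 64 [1.405 1.513 1.659]
```

Call:
jog_arm(plan=[{"tx":-0.05,"ty":0,"tz":-0.005,"wx":0,"wy":0,"wz":0,"claw":1},{"tx":-0.15,"ty":0,"tz":-0.03,"wx":0,"wy":0,"wz":0,"claw":1},{"tx":-0.28,"ty":0,"tz":-0.06,"wx":0,"wy":0,"wz":0,"claw":1},{"tx":-0.4,"ty":0,"tz":-0.2,"wx":0,"wy":0,"wz":0,"claw":1},{"tx":-0.4,"ty":0,"tz":-0.3,"wx":0,"wy":0,"wz":0,"claw":1},{"tx":-0.4,"ty":0,"tz":-0.3,"wx":0,"wy":0,"wz":0,"claw":1},{"tx":-0.4,"ty":0,"tz":-0.3,"wx":0,"wy":0,"wz":0,"claw":1}])

```text
clock: 14.6
eef_pos: [390.5, 324.1, 224.4]
tool_rot: [-3.141, -0.097, 0.481]
force: [-0.1, -0.0, -1.2]
width: 0.0
gripper_force: 0.0
```

```bash
python3 st.py; python3 bail.py
python3 - <<'E'
from h import *
p=ctrl.get_image('scene');cv2.imwrite('pics/s4.png',cv2.resize(p['img'][200:330,210:370,::-1],None,fx=4,fy=4))
E
```

```text
14.6 can [-144.     1.6  224.4] axes x,z [0.882 0.46  0.097] [ 0.086  0.045 -0.995] yaw err deg 0.2 F [-0.1 -0.  -1.2] [-0.45  0.42 -0.44  1.99  0.33  0.7  -2.18]
wrist arms 446 [1.526 1.539 1.577]
wrist cross 2858 [1.469 1.554 1.609]
scene arms 52 [1.096 1.525 1.592]
scene cross 96 [1.403 1.514 1.644]
```

View pics/s4.png

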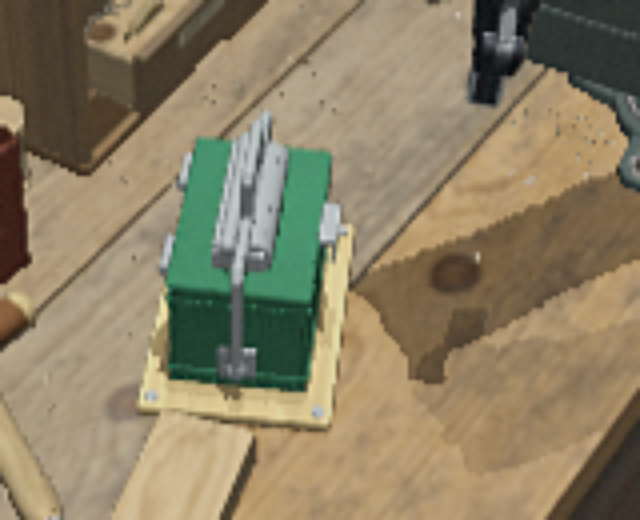

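Run:
```python
from fit2 import *
for n in('top','scene','wrist'):
    st=ctrl.read_state();p=ctrl.get_image(n);k=can(pts(p,np.ones(p['depth'].shape,bool),cam(p,st)))
    g=k[(k[:,2]>156)&(k[:,2]<175)&(abs(k[:,1])<25)&(abs(k[:,0])<40)];print(n,len(g),np.median(g,0).round(1))
    g=k[(abs(k[:,1])<65)&(k[:,0]>-46)&(k[:,0]<-26)&(k[:,2]<125)];print(' lid z at front',np.median(g,0).round(1))
    g=k[(abs(abs(k[:,1])-35)<15)&(k[:,2]>128)&(k[:,2]<145)&(abs(k[:,0])<30)];print(' saddle',len(g),[(a,np.median(g[abs(g[:,0]-a)<2,2]).round(1)) for a in range(-24,24,4) if (abs(g[:,0]-a)<2).sum()>3])
```

```text
top 63 [  0.7  -0.6 165.7]
 lid z at front [-38.3  -3.3 101.9]
 saddle 99 [(-4, np.float64(131.0)), (0, np.float64(131.1)), (4, np.float64(130.2)), (8, np.float64(131.1)), (12, np.float64(130.3)), (16, np.float64(129.4))]
scene 38 [ -0.6   1.1 169.3]
 lid z at front [-37.3   5.9 105.3]
 saddle 115 [(-12, np.float64(128.3)), (-8, np.float64(130.7)), (-4, np.float64(133.6)), (0, np.float64(136.0)), (4, np.float64(133.9)), (8, np.float64(132.9)), (12, np.float64(132.1)), (16, np.float64(129.9)), (20, np.float64(128.3))]
wrist 0 [nan nan nan]
 lid z at front [-38.3  -0.4 103. ]
 saddle 954 [(-4, np.float64(131.3)), (0, np.float64(131.5)), (4, np.float64(131.2))]
  return _methods._mean(a, axis=axis, dtype=dtype,
  ret = um.true_divide(
```

Loop wire sits at about x 0 and z 163 to 166, and the lid front has sunk to about 102 mm, so the lid is clamped and the bail is home.

```bash
python3 -c "
from cell import ctrl
print(ctrl.finish_job())"
```

```text
the job is handed in; nothing more can be done
None
```

The canister is closed: the lid was pressed past its catch, the bail went over the roller and the depth images put it home in its groove with the lid clamped. The gripper is clear of everything and the job was handed in at about 15 s, with no verdict returned.

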